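Weigh a carton of screws on the bench beam scale

TASK

Weigh the carton of screws on the bench scale: set it gently upright on the pan and let go. Then slide the poise along the notched beam by nudging it slowly and gently with the fingertips, never pinching it, until the beam, swinging free again, rests with its pointer at the centre mark, between the two outer lines. Leave the other things on the bench where they are.

Things in the scene. Friction and masses are not known exactly. Their poses are not given: they have to be found in the camera images.
- screw_box: carton of screws, a cardboard box 52 x 82 x 40 mm (its x, y, z), origin at the centre of its underside, standing loose on the bench; its weight is between 0.3 and 0.55 kg and must be found
- beech_cube: loose beech cube of 48 mm, a bystander; origin at the centre of its underside
- spanner: loose steel spanner 198 mm long, 6 mm thick, lying on the bench, a bystander; origin at the centre of its underside
- scale: fixed frame of the beam scale, origin under the pivot on the bench surface, z up; in its axes the pan is on the +y side, the notched beam runs to -y. Grey base 100 mm (x) by 430 mm (y from -280 to +150), 14 mm thick. An upright white index plate (y -250 to -294, x 15 to 19, z 90 to 170 mm, its post behind it to x = 26) stands behind the beam's end
- pivot (a point): the beam's pivot, 130 mm above the scale's origin, in an upright fork that measures 36 mm in x (44 mm over its bearing caps), 30 mm in y, and reaches 144 mm above the bench
- beam: steel beam, 10 mm wide, 18 mm deep, hinged at its origin, the pivot; its own -y runs along the notched arm, 285 mm to the pointer's tip; the pan hangs on it 80 mm to +y. It turns freely about x only, 0.09 rad up or down from level to its stops, and settles about 1 s after it is let go. With the pan empty the poise side lies down. Beam and poise may bear 15 N at most from the robot
- first_notch (a point): the innermost notch, on the beam's middle line 75 mm from the pivot; twelve notches 12 mm apart run outward from it in the beam's top edge. The tilt is in proportion to the imbalance: one notch of the poise changes it by about 0.04 rad, 11 mm at the pointer, the arm sinking as the poise goes outward; against a stop it shows only which side is heavy
- poise: sliding brass weight (0.3 kg) on the beam: a block 60 mm across the beam (x), 26 mm along it (y), from 20 mm below to 26 mm above the beam's middle line; origin on that line at the centre of the block, axes those of the beam. It overhangs the beam by 25 mm on both sides, so opened fingertips astride the beam can push it. It starts in one of the three innermost notches and must go outward
- poise_cap (a point): top of the poise's round cap (18 mm wide, 8 mm high), 34 mm above its origin. The poise holds a sprung roller that drops into the notches: about 7 N along the beam makes it climb out, after half a notch it drops by itself into the next. Sliding drag adds about 6 N for each 0.1 m/s of speed, so pushing fast breaks the 15 N limit
- pan_top (a point): centre of the pan's upper face: a flat steel plate 120 mm (x) by 110 mm (y) in the scale's axes, with a rim 4 mm high that leaves 114 x 104 mm free inside; 169 mm above the bench with the beam level; it stays horizontal and moves 7 mm up or down with the beam. Where the carton stands on the pan makes no difference to the weight shown
- pointer (a point): tip of the pointer at the free end of the beam (285 mm from the pivot), a flat blade 3.5 mm thick in height
- index_mark (a point): the point where the pointer's tip stands with the beam exactly level: 285 mm to -y of the pivot, 130 mm above the bench, in front of the thick black line in the middle of the index plate; the two thin lines lie 10 mm above and below it

How it is judged:
By the outcome, as a careful person would: the job done as asked, in the order asked, and still so for the second after the job is handed in, with the robot touching nothing.
It also fails if it takes over 72 s, if anything falls off the work surface, if the arm or the gripper's body presses on something with over 40 N, if the wrist force passes 120 N, or if a joint passes its speed limit or range.

ROBOT

A 6-joint arm with a two-finger parallel gripper is mounted at the origin on the work surface; the furniture and walls round the work are solid. World frame = base frame: x ahead of the robot, y to its left, z up, the work surface at z = 0. Lengths are in m, angles in rad, forces in N, time in s.
With the tool pointing down it reaches from about 0.35 to 0.725 m from the base axis. Payload 6 kg.
Tool frame: the origin (TCP) lies midway between the tips of the shut fingers; the grasp point (between the pads) lies 19 mm behind it; z points along the fingers, y is the line along which they close (so a half turn about z gives the same grasp; the last joint's range is limited). The gripper opens to 85 mm and grips with 20 to 120 N. Pads are 22 mm wide; open, the fingers measure 114 mm over their backs; the gripper's body (76 mm by 85 mm) begins 54 mm behind the grasp point. The pads swing forward as they close: fully open they stand 13 mm farther back than shut.
Start: joints at [-0.926, 0.04, 0.085, 0, -1.615, -0.334], TCP at [0.184, -0.571, 0.231] pointing down, gripper open.
Joint ranges: [-2.56, 2.56], [-1.29, 2.01], [-1.08, 1.49], [-3.29, 1.98], [-2.81, -0.18], [-2.99, 2.99]. Speed limits (rad/s): [2.57, 2.57, 3.01, 3.14, 3.14, 3.14].

INTERFACE

Orientations are given as a unit quaternion [x, y, z, w].
In Python, from rig import r gives the robot as it stands. The module is installed in compiled form; this text tells all that it offers.
- The arm moves only by the tool arm_command, never from a script. Its argument "steps" is one flat list of numbers, 4 for each row, row after row: the shift along the tool's x, y, z in cm, then the turn about the tool's z in rad. In form: [tx, ty, tz, yaw, tx, ty, tz, yaw, ...]. A call has exactly 5 rows; each row shifts and turns the commanded pose from where the row before left it, along the tool's axes as they then stand; what a row does not reach is not made up. A row lasts 1/12 s, in which the tool goes at most 41.7 mm and 7.16 degrees, less where a joint would pass 70% of its speed; a pose out of reach is approached as far as the arm can. A call is refused whole if a number of a shift passes 4.17 or a number of a turn 0.125, either way. A call with a gripper value outside its range is refused whole. "grip" is the opening, from 0 (shut) to 1 (fully open), set as the call begins (left out, the last holds). The fingers move at their own pace and stop on an object; "grip_force" is the grip in N (left out, the last holds). Time passes only in rows, so rows that do not move let the fingers close, or fill a call up. It gives the time, the measured TCP pose, the force, the opening and the grip force at its end, in the units of the state.
- r.get_obs(): the state, without advancing time (a new reading comes with each control period).
- r.camera(name): name is "scene" or "side" or "wrist"; returns the picture (384x512x3 uint8, red, green, blue); there is no depth.
- r.calibration(name): a dict with "vfov" (degrees; the focal length in pixels is half the picture's height over the tangent of half this angle, whatever the lens; pixels are square), "cx", "cy" (the principal point, pixels), "dist" ([k1, k2, p1, p2, k3] as OpenCV has them; the pictures are not rectified), "R" (3x3) and "t" (3): a world point X has camera coordinates R X + t; the wrist camera has in their place "mount" (4x4, takes a point from camera to tool coordinates, whose origin is the TCP and whose axes are the flange's). Camera axes: x right, y down, z forward; pixel columns grow to the right and rows downward; lengths in m; the calibration is good to about 2 mm. A picture is of the moment at which its call begins: read the wrist's pose just before it. calibration takes no time and is no camera call.
- r.sign_off(): hands the job in; it is judged then, once.
The state is a dict: "time": time; "joints": joint angles; "joint_velocities": joint speeds; "joint_torque": joint torques, N m; "tcp_pos": TCP position; "ee_rot": TCP orientation; "ft_force": force on the tool from outside, world axes, zero at the start; "ft_torque": the same for the moment, N m; "opening": finger opening in m; "grasp_force": force on a finger pad.
Only numpy, scipy, OpenCV 4.12 (cv2) and the standard library are available. Lean on these libraries where they do the work, as an engineer would, in place of code of your own. Each camera call takes 0.05 s, during which the arm holds its last target. There are 200 camera calls.

## Working session

There is one attempt and no reset: what is moved stays moved. The work goes in short steps, Python scripts to look and compute and a tool call to move; the robot and the scene stay as the last step left them, time stands still between calls to the robot, and variables do not carry over. Pictures are saved under pics/ and viewed, at most 10 in all, crops included, and the job is handed in when it is done.

Besides the shell and the picture viewer there is one more tool, called after "Emit:" as name(argument=value, ...) on one line, values as JSON. arm_command: Moves the arm, as the interface text tells. Its arguments: {"type":"object","properties":{"steps":{"type":"array","items":{"type":"number"}},"grip":{"type":"number"},"grip_force":{"type":"number"}},"required":["steps"]}

```bash
mkdir -p pics; python3 - <<'E'
from rig import r
import cv2,numpy as np
o=r.get_obs();print({k:np.round(v,3).tolist() for k,v in o.items()})
a=r.camera("scene");b=r.camera("side")
cv2.imwrite("pics/scene0.png",a[:,:,::-1]);cv2.imwrite("pics/side0.png",b[:,:,::-1])
for n in("scene","side","wrist"):print(n,r.calibration(n))
E
```

```text
{'time': 0.0, 'joints': [-0.926, 0.041, 0.084, -0.0, -1.616, -0.334], 'joint_velocities': [-0.0, -0.0, 0.001, 0.0, 0.0, 0.0], 'joint_torque': [0.002, -36.82, 34.743, 6.933, -0.005, 0.0], 'tcp_pos': [0.183, -0.571, 0.23], 'ee_rot': [-0.155, 0.988, 0.001, -0.0], 'ft_force': [0.504, 0.335, 0.698], 'ft_torque': [0.057, -0.045, -0.023], 'grasp_force': 0.0, 'opening': 0.085}
scene {'vfov': 54.603081418409445, 'cx': 258.5209106766316, 'cy': 192.17939338871605, 'dist': array([-0.09406046,  0.        ,  0.        ,  0.        ,  0.        ]), 'R': array([[-0.90942923, -0.41577288, -0.00844965],
       [-0.16693783,  0.38360562, -0.90828326],
       [ 0.38088088, -0.82460878, -0.41827039]]), 't': array([0.45845485, 0.22393868, 0.75523825])}
side {'vfov': 56.04255570752533, 'cx': 252.7681755643782, 'cy': 190.9062306572635, 'dist': array([-0.07156294,  0.        ,  0.        ,  0.        ,  0.        ]), 'R': array([[-0.9944254 , -0.10353577, -0.01996145],
       [-0.0425934 ,  0.56761192, -0.82219372],
       [ 0.09645681, -0.8167601 , -0.56885765]]), 't': array([0.4861429 , 0.17289152, 0.93013834])}
wrist {'vfov': 69.67520895881664, 'cx': 254.22008879796533, 'cy': 190.98544814561723, 'dist': array([0.00912218, 0.        , 0.        , 0.        , 0.        ]), 'mount': array([[ 3.24322729e-05, -9.64902126e-01, -2.62609762e-01,
         6.60511985e-02],
       [ 9.99999751e-01, -1.53723189e-04,  6.88322078e-04,
        -7.98166453e-04],
       [-7.04532647e-04, -2.62609719e-01,  9.64901881e-01,
        -1.41340407e-01],
       [ 0.00000000e+00,  0.00000000e+00,  0.00000000e+00,
         1.00000000e+00]])}
```

View pics/scene0.png

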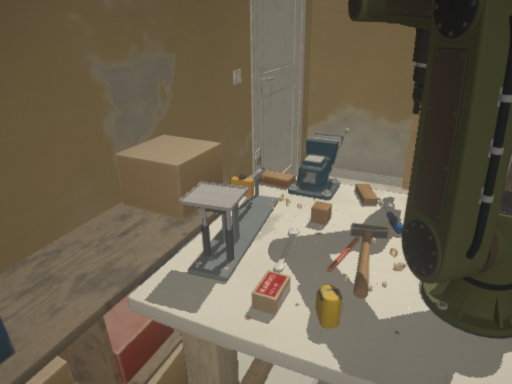

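View pics/side0.png

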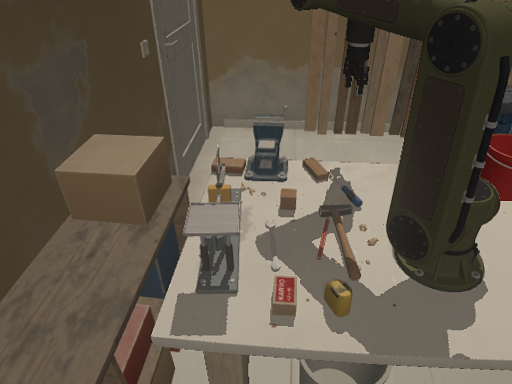

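The scene view shows the carton at (271,290), the pan at (215,195), the beam running away from it to the plate at (257,165), and the poise at (242,185). In the side view the carton is at (285,295), the pan at (214,218) and the plate at (219,160). I'll zoom both.

```bash
python3 - <<'E'
import cv2,numpy as np
a=cv2.imread("pics/scene0.png")[140:315,170:340];b=cv2.imread("pics/side0.png")[140:325,170:310]
a=cv2.resize(a,(0,0),fx=2.35*1.0,fy=2.35,interpolation=cv2.INTER_CUBIC)
b=cv2.resize(b,(0,0),fx=2.8,fy=2.8,interpolation=cv2.INTER_CUBIC)
h=520;o=np.zeros((h,800,3),np.uint8);o[:a.shape[0],:a.shape[1]]=a;o[:min(h,b.shape[0]),400:400+b.shape[1]]=b[:h,:400];cv2.imwrite("pics/z0.png",o);print(a.shape,b.shape)
E
```

```text
(411, 400, 3) (518, 392, 3)
```

View pics/z0.png

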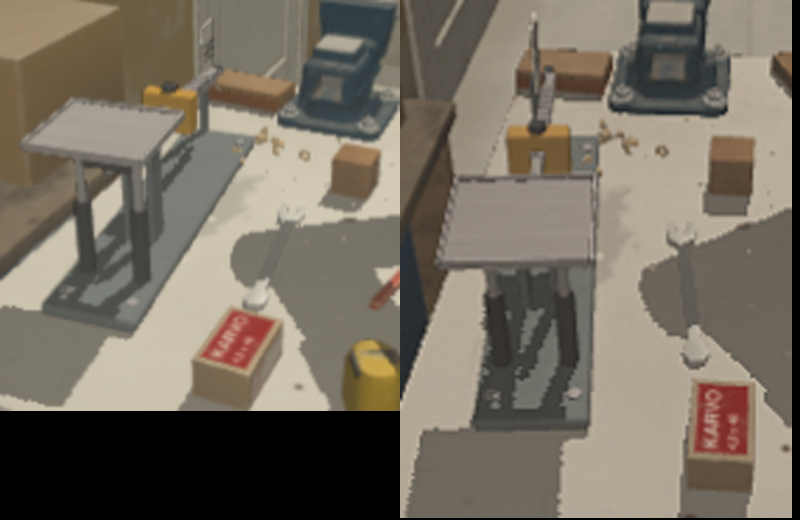

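Zoomed corners are readable: pan, base and carton top. Next I'll fit the poses.

```bash
cat > h.py <<'E'
from rig import r
import cv2,numpy as np
from scipy.optimize import least_squares
from scipy.spatial.transform import Rotation as Ro
def K(c):
    f=192/np.tan(np.radians(c['vfov']/2));return np.array([[f,0,c['cx']],[0,f,c['cy']],[0,0,1]])
def proj(n,X,obs=None):
    c=r.calibration(n)
    if n=='wrist':
        M=np.eye(4);M[:3,:3]=Ro.from_quat(obs['ee_rot']).as_matrix();M[:3,3]=obs['tcp_pos']
        W=np.linalg.inv(M@c['mount']);R,t=W[:3,:3],W[:3,3]
    else:R,t=np.array(c['R']),np.array(c['t'])
    return cv2.projectPoints(np.asarray(X,float).reshape(-1,1,3),cv2.Rodrigues(R)[0],t,K(c),np.array(c['dist']))[0][:,0]
def place(p,L):
    L=np.asarray(L,float);c,s=np.cos(p[2]),np.sin(p[2])
    return np.c_[p[0]+c*L[:,0]-s*L[:,1],p[1]+s*L[:,0]+c*L[:,1],L[:,2]]
def fit(obsl,p0):
    # obsl: list of (cam, local pts, pixels, obs)
    f=lambda p:np.concatenate([(proj(n,place(p,L),o)-np.array(q)).ravel() for n,L,q,o in obsl])
    s=least_squares(f,p0,loss='soft_l1');return s.x,f(s.x)
E
python3 - <<'E'
from h import *
S=lambda q:np.array(q,float)/2.35+[170,140]-.3
D=lambda q:(np.array(q,float)-[400,0])/2.8+[170,140]-.3
z=.040;box=[[.026,.041,z],[.026,-.041,z],[-.026,-.041,z],[-.026,.041,z]]
p,e=fit([('scene',box,S([[197,358],[232,308],[283,322],[249,373]]),None),('side',box,D([[688,455],[693,381],[755,381],[754,456]]),None)],[.4,-.1,0])
print('box',p.round(4),e.round(1))
z=.18;pan=[[.06,.135,z],[.06,.025,z],[-.06,.025,z],[-.06,.135,z]]
base=[[.05,.15,.014],[-.05,.15,.014]]
p,e=fit([('scene',pan+base+[[-.05,-.28,.014]],S([[23,144],[77,99],[186,116],[133,160],[45,308],[134,322],[254,136]]),None),('side',pan+base,D([[435,262],[457,177],[597,176],[594,265],[475,422],[588,424]]),None)],[.5,-.3,0])
print('scale',p.round(4),e.round(1))
# cube & spanner rough
import numpy as np
f=lambda q:np.concatenate([proj('scene',[[q[0],q[1],.048]])[0]-S([[358,152]])[0],proj('side',[[q[0],q[1],.048]])[0]-D([[732,146]])[0]])
print('cube',least_squares(f,[.4,-.4]).x)
for a,b in(([290,214],[682,236]),([257,294],[695,348])):
  f=lambda q:np.concatenate([proj('scene',[[q[0],q[1],.006]])[0]-S([a])[0],proj('side',[[q[0],q[1],.006]])[0]-D([b])[0]])
  print('sp',least_squares(f,[.4,-.4]).x)
E
```

```text
box [0.3973 0.169  0.0016] [-2.2  0.6 -0.6 -1.1  0.5 -1.1  0.2  1.4 -0.1 -0.1  0.2 -2.   0.3 -0.6
  0.4  1.2]
scale [0.5722 0.0195 0.1093] [-1.8  0.1 -1.6 -0.2 -0.2 -1.4  3.9  1.2 -3.  -0.5 -0.2  2.1  1.3  0.1
  0.4  0.2 -0.4 -0.5  0.6 -1.2  0.5 -1.8 -1.1  0.6  1.2 -0.7]
cube [ 0.39871645 -0.20277282]
sp [ 0.44671552 -0.09721019]
sp [0.42450294 0.06102546]
```

```bash
cat >> h.py <<'E'
def plan(wps,step=40,n0=None):
    """wps: (x,y,z,angle of tool y in world,[step mm]); prints rows for arm_command"""
    o=r.get_obs();p=np.array(o['tcp_pos']);R=Ro.from_quat(o['ee_rot']).as_matrix();a=np.arctan2(R[1,1],R[0,1])
    print('t',round(o['time'],2),'at',p.round(4),'a',round(a,3),'F',np.round(o['ft_force'],2),'open',round(o['opening'],4))
    rows=[]
    for w in wps:
        st=w[4] if len(w)>4 else step
        d=np.array(w[:3])-p;da=(w[3]-a+np.pi)%(2*np.pi)-np.pi
        n=max(1,int(np.ceil(max(np.linalg.norm(d)*1000/st,abs(da)/.12))))
        for i in range(n):
            s=d/n;ux=np.array([np.sin(a),-np.cos(a)]);uy=np.array([np.cos(a),np.sin(a)])
            rows+=[[round(100*s[:2]@ux,2),round(100*s[:2]@uy,2),round(-100*s[2],2),round(-da/n,3)]];a+=da/n
        p=np.array(w[:3]);a=w[3]
    while len(rows)%5:rows.append([0,0,0,0])
    for i in range(0,len(rows),5):print(sum(rows[i:i+5],[]))
E
python3 - <<'E'
from h import *
R=Ro.from_quat(r.get_obs()['ee_rot']).as_matrix();print(R.round(3))
plan([(.37,-.3,.30,2.5),(.40,.10,.28,3.1416),(.40,.16,.16,3.1416)])
E
```

```text
[[-0.952 -0.306 -0.001]
 [-0.306  0.952  0.002]
 [ 0.     0.002 -1.   ]]
t 0.1 at [ 0.1834 -0.5709  0.2304] a 1.882 F [-0.21  0.71  0.29] open 0.0854
[np.float64(2.89), np.float64(2.23), np.float64(-0.77), np.float64(-0.069), np.float64(3.04), np.float64(2.03), np.float64(-0.77), np.float64(-0.069), np.float64(3.17), np.float64(1.81), np.float64(-0.77), np.float64(-0.069), np.float64(3.29), np.float64(1.59), np.float64(-0.77), np.float64(-0.069), np.float64(3.39), np.float64(1.36), np.float64(-0.77), np.float64(-0.069)]
[np.float64(3.48), np.float64(1.13), np.float64(-0.77), np.float64(-0.069), np.float64(3.55), np.float64(0.89), np.float64(-0.77), np.float64(-0.069), np.float64(3.6), np.float64(0.64), np.float64(-0.77), np.float64(-0.069), np.float64(3.63), np.float64(0.39), np.float64(-0.77), np.float64(-0.069), np.float64(3.08), np.float64(1.96), np.float64(0.18), -0.058]
[np.float64(3.19), np.float64(1.78), np.float64(0.18), -0.058, np.float64(3.28), np.float64(1.59), np.float64(0.18), -0.058, np.float64(3.37), np.float64(1.39), np.float64(0.18), -0.058, np.float64(3.45), np.float64(1.19), np.float64(0.18), -0.058, np.float64(3.51), np.float64(0.99), np.float64(0.18), -0.058]
[np.float64(3.56), np.float64(0.78), np.float64(0.18), -0.058, np.float64(3.6), np.float64(0.58), np.float64(0.18), -0.058, np.float64(3.63), np.float64(0.36), np.float64(0.18), -0.058, np.float64(3.64), np.float64(0.15), np.float64(0.18), -0.058, np.float64(3.65), np.float64(-0.06), np.float64(0.18), -0.058]
[np.float64(1.5), np.float64(-0.0), np.float64(3.0), -0.0, np.float64(1.5), np.float64(-0.0), np.float64(3.0), -0.0, np.float64(1.5), np.float64(-0.0), np.float64(3.0), -0.0, np.float64(1.5), np.float64(-0.0), np.float64(3.0), -0.0, 0, 0, 0, 0]
```

```bash
sed -i 's/ux=np.array(\[np.sin(a),-np.cos(a)\])/ux=np.array([-np.sin(a),np.cos(a)])/; s/print(sum(rows\[i:i+5\],\[\]))/print([float(v) for v in sum(rows[i:i+5],[])])/' h.py
python3 - <<'E'
from h import *
plan([(.37,-.3,.30,2.5),(.40,.10,.28,3.1416),(.40,.16,.16,3.1416)])
E
```

```text
t 0.1 at [ 0.1834 -0.5709  0.2304] a 1.882 F [-0.21  0.71  0.29] open 0.0854
[-2.89, 2.23, -0.77, -0.069, -3.04, 2.03, -0.77, -0.069, -3.17, 1.81, -0.77, -0.069, -3.29, 1.59, -0.77, -0.069, -3.39, 1.36, -0.77, -0.069]
[-3.48, 1.13, -0.77, -0.069, -3.55, 0.89, -0.77, -0.069, -3.6, 0.64, -0.77, -0.069, -3.63, 0.39, -0.77, -0.069, -3.08, 1.96, 0.18, -0.058]
[-3.19, 1.78, 0.18, -0.058, -3.28, 1.59, 0.18, -0.058, -3.37, 1.39, 0.18, -0.058, -3.45, 1.19, 0.18, -0.058, -3.51, 0.99, 0.18, -0.058]
[-3.56, 0.78, 0.18, -0.058, -3.6, 0.58, 0.18, -0.058, -3.63, 0.36, 0.18, -0.058, -3.64, 0.15, 0.18, -0.058, -3.65, -0.06, 0.18, -0.058]
[-1.5, -0.0, 3.0, -0.0, -1.5, -0.0, 3.0, -0.0, -1.5, -0.0, 3.0, -0.0, -1.5, -0.0, 3.0, -0.0, 0.0, 0.0, 0.0, 0.0]
```

Emit:
arm_command(steps=[-2.9,2.2,-0.8,-0.069,-3.0,2.0,-0.8,-0.069,-3.2,1.8,-0.8,-0.069,-3.3,1.6,-0.8,-0.069,-3.4,1.4,-0.8,-0.069])

```text
time: 0.52
tcp_pos: [0.2876, -0.4194, 0.2712]
ee_rot: [-0.323, 0.946, 0.0, -0.0]
ft_force: [1.8, -0.3, 0.7]
opening: 0.0852
grasp_force: 0.0
```

Emit:
arm_command(steps=[-3.5,1.1,-0.8,-0.069,-3.5,0.9,-0.8,-0.069,-3.6,0.6,-0.8,-0.069,-3.6,0.4,-0.8,-0.069,-3.1,2.0,0.2,-0.058])

```text
time: 0.93
tcp_pos: [0.3741, -0.263, 0.3016]
ee_rot: [-0.477, 0.879, -0.0, -0.0]
ft_force: [0.9, 1.3, 0.2]
opening: 0.0853
grasp_force: 0.0
```

Emit:
arm_command(steps=[-3.2,1.8,0.2,-0.058,-3.3,1.6,0.2,-0.058,-3.4,1.4,0.2,-0.058,-3.4,1.2,0.2,-0.058,-3.5,1.0,0.2,-0.058])

```text
time: 1.35
tcp_pos: [0.3846, -0.0805, 0.291]
ee_rot: [-0.598, 0.801, 0.0, 0.0]
ft_force: [1.0, 0.0, 0.4]
opening: 0.0851
grasp_force: 0.0
```

Emit:
arm_command(steps=[-3.6,0.8,0.2,-0.058,-3.6,0.6,0.2,-0.058,-3.6,0.4,0.2,-0.058,-3.6,0.2,0.2,-0.058,-3.6,0,0.2,-0.058])

```text
time: 1.77
tcp_pos: [0.3964, 0.1011, 0.2812]
ee_rot: [0.708, -0.706, -0.0, -0.0]
ft_force: [2.4, -0.3, -0.1]
opening: 0.085
grasp_force: 0.0
```

Emit:
arm_command(steps=[-1.5,0,2,0,-1.5,0,2,0,-1.5,0,2,0,-1.5,0,2,0,0,0,0,0])

```text
time: 2.18
tcp_pos: [0.395, 0.1602, 0.1962]
ee_rot: [0.707, -0.707, -0.001, 0.004]
ft_force: [-0.8, -0.3, -1.1]
opening: 0.0855
grasp_force: 0.0
```

```bash
python3 - <<'E'
from h import *
o=r.get_obs();im=r.camera('wrist');cv2.imwrite('pics/w1.png',im[:,:,::-1]);np.save('w1.npy',o,allow_pickle=True)
p=[.3973,.169,.0016];z=.04
print(proj('wrist',place(p,[[.026,.041,z],[.026,-.041,z],[-.026,-.041,z],[-.026,.041,z]]),o).round(1))
plan([(.3973,.169,.1,3.1416)])
E
```

```text
[[229.2 221.4]
 [227.4 149.8]
 [275.8 149.8]
 [274.4 221.3]]
t 2.23 at [0.3958 0.1593 0.1988] a -3.141 F [-0.02 -0.58  0.82] open 0.0855
[-0.32, -0.05, 3.29, 0.0, -0.32, -0.05, 3.29, 0.0, -0.32, -0.05, 3.29, 0.0, 0.0, 0.0, 0.0, 0.0, 0.0, 0.0, 0.0, 0.0]
```

View pics/w1.png

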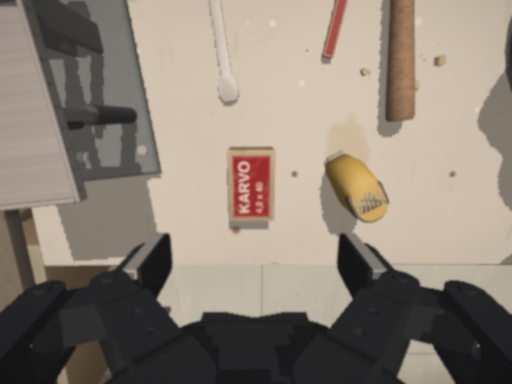

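The wrist view shows the carton upright at (230..273, 148..221), within about 1 px of the prediction, with nothing in the fingers' way. Next: descend, refine the scale pose, and grasp.

Emit:
arm_command(steps=[-0.3,0,3.8,0,-0.3,0,3.8,0,-0.3,0,3.8,0,0,0,3.8,0,0,0,1.8,0])

```text
time: 2.65
tcp_pos: [0.3955, 0.1665, 0.0277]
ee_rot: [-0.706, 0.708, 0.001, -0.002]
ft_force: [-0.3, -0.8, -0.0]
opening: 0.0857
grasp_force: 0.0
```

Emit:
arm_command(steps=[0,0,1.0,0,0,0,0.9,0,0,0,0,0,0,0,0,0,0,0,0,0])

```text
time: 3.07
tcp_pos: [0.398, 0.1689, 0.0142]
ee_rot: [-0.707, 0.707, -0.0, 0.001]
ft_force: [0.3, 0.4, -0.7]
opening: 0.0851
grasp_force: 0.0
```

Emit:
arm_command(steps=[0,0,0,0,0,0,0,0,0,0,0,0,0,0,0,0,0,0,0,0], grip=0.4, grip_force=25)

```text
time: 3.48
tcp_pos: [0.3975, 0.1686, 0.0132]
ee_rot: [-0.707, 0.707, -0.0, 0.001]
ft_force: [0.1, 0.4, 4.0]
opening: 0.052
grasp_force: 29.0
```

```bash
python3 - <<'E'
from h import *
o=np.load('w1.npy',allow_pickle=True).item()
print(proj('wrist',place([.5722,.0195,.1093],[[-.05,.15,.014],[-.06,.135,.18]]),o))
S=lambda q:np.array(q,float)/2.35+[170,140]-.3
D=lambda q:(np.array(q,float)-[400,0])/2.8+[170,140]-.3
z=.18;pan=[[.06,.135,z],[.06,.025,z],[-.06,.025,z],[-.06,.135,z]]
base=[[.05,.15,.014],[-.05,.15,.014]]
W=[[160,173],[79,200]]
p,e=fit([('scene',pan+base+[[-.05,-.28,.014]],S([[23,144],[77,99],[186,116],[133,160],[45,308],[134,322],[254,136]]),None),('side',pan+base,D([[435,262],[457,177],[597,176],[594,265],[475,422],[588,424]]),None),('wrist',[base[1],pan[3]],W,o),('wrist',[base[1],pan[3]],W,o)],[.5,0,0])
print(p.round(4),e.round(1))
for L in([-.05,.15,.014],[-.05,0,.014],[0,.08,.18]):print(place(p,[L]).round(4),proj('wrist',place(p,[L]),o))
plan([])
E
```

```text
[[160.6306446  176.79158656]
 [ 82.93710325 208.85032973]]
[0.5748 0.0153 0.1206] [-1.2 -0.7 -1.6 -0.9 -0.2 -2.3  4.6  0.  -2.4 -1.6  0.5  0.7  0.1 -0.7
  0.4 -1.  -0.9 -1.5 -0.1 -2.4  0.3 -3.5 -1.1 -0.7  1.1 -2.4 -0.6 -0.3
  0.5  0.7 -0.6 -0.3  0.5  0.7]
[[0.5071 0.1582 0.014 ]] [[159.40902854 172.68404381]]
[[0.5252 0.0092 0.014 ]] [[129.22303212  32.64163336]]
[[0.5652 0.0947 0.18  ]] [[-58.65138516 117.35486824]]
t 3.48 at [0.3975 0.1686 0.0132] a 3.141 F [0.08 0.37 3.97] open 0.052
```

Emit:
arm_command(steps=[0,0,-0.5,0,0,0,-1.5,0,0,0,-3.0,0,0,0,-4,0,0,0,-4,0])

```text
time: 3.9
tcp_pos: [0.3956, 0.1672, 0.1421]
ee_rot: [-0.707, 0.707, 0.0, -0.002]
ft_force: [0.9, 1.2, -2.1]
opening: 0.0517
grasp_force: 28.2
```

Emit:
arm_command(steps=[0,0,-4,0,0,0,-4,0,0,0,-2,0,0,0,0,0,0,0,0,0])

```text
time: 4.32
tcp_pos: [0.3966, 0.1685, 0.2421]
ee_rot: [-0.707, 0.707, 0.001, -0.0]
ft_force: [-0.8, -0.4, -4.5]
opening: 0.0516
grasp_force: 28.3
```

```bash
python3 - <<'E'
from h import *
plan([(.5645,.0965,.255,-3.03,30)])
E
```

```text
t 4.32 at [0.3966 0.1685 0.2421] a 3.141 F [-0.84 -0.37 -4.5 ] open 0.0516
[1.03, -2.4, -0.18, -0.016, 1.06, -2.38, -0.18, -0.016, 1.1, -2.37, -0.18, -0.016, 1.14, -2.35, -0.18, -0.016, 1.18, -2.33, -0.18, -0.016]
[1.22, -2.31, -0.18, -0.016, 1.25, -2.29, -0.18, -0.016, 0.0, 0.0, 0.0, 0.0, 0.0, 0.0, 0.0, 0.0, 0.0, 0.0, 0.0, 0.0]
```

Emit:
arm_command(steps=[1.0,-2.4,-0.2,-0.016,1.1,-2.4,-0.2,-0.016,1.1,-2.4,-0.2,-0.016,1.1,-2.4,-0.2,-0.016,1.2,-2.3,-0.2,-0.016])

```text
time: 4.73
tcp_pos: [0.5177, 0.1161, 0.2488]
ee_rot: [0.735, -0.678, -0.001, 0.002]
ft_force: [-0.2, 0.7, -2.5]
opening: 0.0515
grasp_force: 28.6
```

Emit:
arm_command(steps=[1.2,-2.3,-0.2,-0.016,1.3,-2.3,-0.2,-0.016,0,0,0,0,0,0,0,0,0,0,0,0])

```text
time: 5.15
tcp_pos: [0.5648, 0.0959, 0.2537]
ee_rot: [0.745, -0.667, -0.001, 0.002]
ft_force: [-0.5, 0.8, -3.9]
opening: 0.0519
grasp_force: 28.8
```

```bash
python3 - <<'E'
from h import *
o=r.get_obs();im=r.camera('wrist');cv2.imwrite('pics/w2.png',im[:,:,::-1]);np.save('w2.npy',o,allow_pickle=True)
p=[.5748,.0153,.1206];z=.18
print(proj('wrist',place(p,[[.06,.135,z],[.06,.025,z],[-.06,.025,z],[-.06,.135,z],[0,-.087,.16],[-.05,-.28,.014],[.05,-.28,.014]]),o).round(1))
plan([])
E
```

```text
[[ 185.4  261.1]
 [ 174.5  131.3]
 [ 332.1  129.7]
 [ 323.9  259.6]
 [ 251.6  -29.8]
 [ 298.2 -179.9]
 [ 201.7 -179. ]]
t 5.2 at [0.5647 0.0961 0.2546] a -3.03 F [-0.02 -0.81 -3.73] open 0.0516
```

View pics/w2.png

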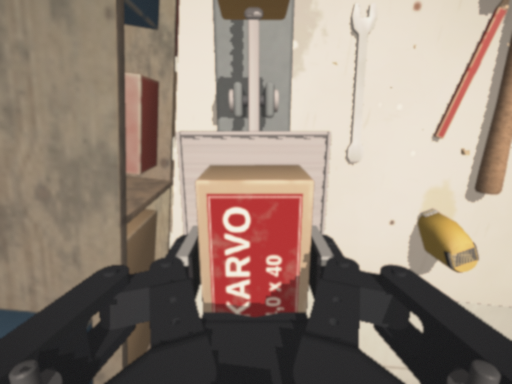

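Wrist view: the pan's far corners are at (179,132) and (329,131), the beam line at column 254 and the fork at row 98, so the tool is centred and aligned with the scale (yaw 0.11). The carton hangs upright. Lowering now.

Emit:
arm_command(steps=[0,0,2,0,0,0,1.7,0,0,0,1.3,0,0,0,0.6,0,0,0,0.3,0])

```text
time: 5.62
tcp_pos: [0.5648, 0.0961, 0.1962]
ee_rot: [0.745, -0.667, -0.0, 0.001]
ft_force: [-0.7, -1.0, -3.6]
opening: 0.0517
grasp_force: 28.7
```

Emit:
arm_command(steps=[0,0,0.3,0,0,0,0.3,0,0,0,0.3,0,0,0,0.2,0,0,0,0,0])

```text
time: 6.03
tcp_pos: [0.5658, 0.096, 0.1863]
ee_rot: [0.745, -0.667, 0.0, -0.0]
ft_force: [-0.3, 0.2, -3.6]
opening: 0.0515
grasp_force: 29.0
```

Emit:
arm_command(steps=[0,0,0.2,0,0,0,0.2,0,0,0,0.1,0,0,0,0,0,0,0,0,0])

```text
time: 6.45
tcp_pos: [0.5658, 0.096, 0.1815]
ee_rot: [0.745, -0.667, 0.0, -0.0]
ft_force: [0.6, -0.2, -1.7]
opening: 0.0514
grasp_force: 29.1
```

Emit:
arm_command(steps=[0,0,0.1,0,0,0,0.1,0,0,0,0.1,0,0,0,0,0,0,0,0,0])

```text
time: 6.87
tcp_pos: [0.5657, 0.096, 0.1783]
ee_rot: [0.745, -0.667, 0.0, -0.0]
ft_force: [0.8, 0.7, -0.6]
opening: 0.0516
grasp_force: 29.1
```

Emit:
arm_command(steps=[0,0,0.1,0,0,0,0.05,0,0,0,0,0,0,0,0,0,0,0,0,0])

```text
time: 7.28
tcp_pos: [0.5657, 0.096, 0.1769]
ee_rot: [0.745, -0.667, 0.0, -0.0]
ft_force: [1.5, 0.2, -1.3]
opening: 0.0516
grasp_force: 29.2
```

Emit:
arm_command(steps=[0,0,0.1,0,0,0,0,0,0,0,0,0,0,0,0,0,0,0,0,0])

```text
time: 7.7
tcp_pos: [0.5657, 0.096, 0.1758]
ee_rot: [0.745, -0.667, -0.0, -0.0]
ft_force: [0.6, 1.3, -1.2]
opening: 0.0517
grasp_force: 29.2
```

Emit:
arm_command(steps=[0,0,0,0,0,0,0,0,0,0,0,0,0,0,0,0,0,0,0,0], grip=0.8)

```text
time: 8.12
tcp_pos: [0.5656, 0.0959, 0.1759]
ee_rot: [0.745, -0.667, -0.0, -0.0]
ft_force: [0.2, 0.6, -0.1]
opening: 0.0685
grasp_force: 0.0
```

Emit:
arm_command(steps=[0,0,-0.5,0,0,0,-1.5,0,0,0,-2.5,0,0,0,-2.5,0,0,0,-2.0,0])

```text
time: 8.53
tcp_pos: [0.5658, 0.0957, 0.2683]
ee_rot: [0.745, -0.667, 0.001, -0.001]
ft_force: [-0.2, 0.1, 1.1]
opening: 0.0684
grasp_force: 0.0
```

```bash
python3 - <<'E'
from h import *
L=[(0,-.04,.27,-3.0301),(0,-.052,.25,-3.0301)]
q=place([.5737,.0156,.1115],[l[:3] for l in L])
plan([(*q[0],-3.0301)])
E
```

```text
t 8.53 at [0.5658 0.0957 0.2683] a -3.031 F [-0.18  0.13  1.07] open 0.0684
[3.01, 0.02, -0.04, -0.0, 3.01, 0.03, -0.04, -0.0, 3.01, 0.03, -0.04, -0.0, 3.01, 0.03, -0.04, -0.0, 0.0, 0.0, 0.0, 0.0]
```

Emit:
arm_command(steps=[3,0,0,0,3,0,0,0,3,0,0,0,3,0,0,0,0,0,0,0], grip=0.28)

```text
time: 8.95
tcp_pos: [0.579, -0.0274, 0.2664]
ee_rot: [0.744, -0.668, 0.0, 0.0]
ft_force: [0.1, 0.9, 0.6]
opening: 0.0241
grasp_force: 0.0
```

Emit:
arm_command(steps=[0,0,0,0,0,0,0,0,0,0,0,0,0,0,0,0,0,0,0,0])

```text
time: 9.37
tcp_pos: [0.5789, -0.0225, 0.2658]
ee_rot: [0.746, -0.666, -0.0, -0.0]
ft_force: [-0.6, 0.3, 0.6]
opening: 0.0235
grasp_force: 0.0
```

```bash
python3 - <<'E'
from h import *
o=r.get_obs();im=r.camera('wrist');np.save('w3.npy',o,allow_pickle=True)
b=r.camera('side');a=r.camera('scene')
cv2.imwrite('pics/scene3.png',a[:,:,::-1]);cv2.imwrite('pics/side3.png',b[:,:,::-1]);cv2.imwrite('pics/w3.png',im[:,:,::-1])
c=np.zeros((600,800,3),np.uint8);c[:384,:512]=im
c[384:600,0:384]=cv2.resize(a[130:274,170:426],(384,216));c[0:560,520:800]=cv2.resize(b[100:268,170:254],(280,560))
cv2.imwrite('pics/m3.png',c[:,:,::-1])
P=[.5737,.0156,.1115]
print(proj('wrist',place(P,[[0,-.285,.156],[0,-.285,.13],[.017,-.26,.17],[.017,-.26,.09],[0,-.075,.171],[0,0,.144]]),o).round(1));plan([])
E
```

```text
[[ 256.5 -152. ]
 [ 256.3 -120.9]
 [ 231.4 -122.7]
 [ 238.1  -52.5]
 [ 255.9  152.7]
 [ 255.6  222.8]]
t 9.52 at [ 0.5789 -0.0228  0.2658] a -3.03 F [-0.67  0.25 -0.89] open 0.0238
```

View pics/m3.png

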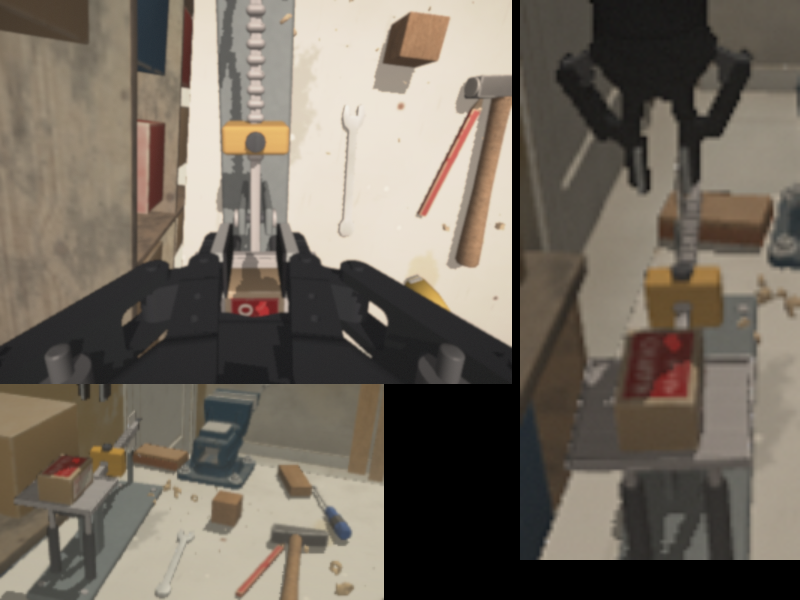

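The carton stands upright on the pan. In the wrist view the poise cap is at (255,141), roughly the second notch, and the arm is up, so the carton is heavy. I'll lower the fingers astride the beam between fork and poise.

Emit:
arm_command(steps=[0.6,0,3,0,0,0,3.5,0,0,0,3.5,0,0,0,2,0,0,0,1,0])

```text
time: 9.93
tcp_pos: [0.5779, -0.0292, 0.1317]
ee_rot: [0.745, -0.667, -0.002, 0.002]
ft_force: [0.6, -0.0, 0.1]
opening: 0.0238
grasp_force: 0.0
```

Emit:
arm_command(steps=[0,0,0.7,0,0,0,0.4,0,0,0,0,0,0,0,0,0,0,0,0,0])

```text
time: 10.35
tcp_pos: [0.5803, -0.0292, 0.1264]
ee_rot: [0.745, -0.667, 0.001, -0.001]
ft_force: [0.5, -0.2, -0.1]
opening: 0.0237
grasp_force: 0.0
```

Emit:
arm_command(steps=[0.25,0,0,0,0.25,0,0,0,0.25,0,0,0,0.25,0,0,0,0.25,0,0,0])

```text
time: 10.77
tcp_pos: [0.581, -0.042, 0.1249]
ee_rot: [0.745, -0.667, -0.0, -0.0]
ft_force: [-0.5, -0.4, -0.5]
opening: 0.0241
grasp_force: 0.0
```

Emit:
arm_command(steps=[0.2,0,0,0,0.2,0,0,0,0.2,0,0,0,0.2,0,0,0,0.2,0,0,0])

```text
time: 11.18
tcp_pos: [0.5819, -0.0504, 0.124]
ee_rot: [0.746, -0.666, -0.001, -0.0]
ft_force: [0.2, 4.0, -0.4]
opening: 0.0238
grasp_force: 1.8
```

Emit:
arm_command(steps=[0.15,0,0,0,0.15,0,0,0,0.15,0,0,0,0.15,0,0,0,0.15,0,0,0])

```text
time: 11.6
tcp_pos: [0.5828, -0.0576, 0.1238]
ee_rot: [0.745, -0.667, -0.001, -0.001]
ft_force: [0.8, 8.5, -3.4]
opening: 0.0238
grasp_force: 4.1
```

Emit:
arm_command(steps=[0.2,0,0,0,0.2,0,0,0,0.2,0,0,0,0.2,0,0,0,0.2,0,0,0])

```text
time: 12.02
tcp_pos: [0.584, -0.0688, 0.1246]
ee_rot: [0.745, -0.667, -0.0, -0.0]
ft_force: [-0.2, 8.7, -2.2]
opening: 0.0238
grasp_force: 4.2
```

Emit:
arm_command(steps=[0.2,0,0,0,0.2,0,0,0,0.2,0,0,0,0.2,0,0,0,0.2,0,0,0])

```text
time: 12.43
tcp_pos: [0.5852, -0.0797, 0.125]
ee_rot: [0.745, -0.667, 0.0, 0.0]
ft_force: [0.2, 0.2, -0.7]
opening: 0.0243
grasp_force: 0.0
```

Emit:
arm_command(steps=[-0.3,0,0,0,-0.3,0,0,0,-0.2,0,0,0,0,0,0,0,0,0,0,0])

```text
time: 12.85
tcp_pos: [0.5843, -0.0709, 0.1249]
ee_rot: [0.745, -0.667, 0.0, -0.0]
ft_force: [0.5, 0.2, 0.7]
opening: 0.0237
grasp_force: 0.0
```

Emit:
arm_command(steps=[0,0,0,0,0,0,0,0,0,0,0,0,0,0,0,0,0,0,0,0])

```text
time: 13.27
tcp_pos: [0.5843, -0.071, 0.1248]
ee_rot: [0.745, -0.667, -0.0, -0.0]
ft_force: [-0.6, -0.0, 0.7]
opening: 0.0238
grasp_force: 0.0
```

Emit:
arm_command(steps=[0,0,0,0,0,0,0,0,0,0,0,0,0,0,0,0,0,0,0,0])

```text
time: 13.68
tcp_pos: [0.5842, -0.071, 0.1248]
ee_rot: [0.745, -0.667, -0.0, -0.0]
ft_force: [0.2, 0.1, 0.8]
opening: 0.0235
grasp_force: 0.0
```

```bash
cat > look.py <<'E'
import sys
from h import *
k=sys.argv[1];o=r.get_obs();im=r.camera('wrist');b=r.camera('side');a=r.camera('scene')
P=[.5737,.0156,.1115]
L=lambda t:[[0,-.285*np.cos(t),.13+.285*np.sin(t)]]
pts=np.vstack([place(P,L(t)) for t in(.09,.04,0,-.04,-.09)])
for n in('scene','side'):print(n,proj(n,pts).round(1).tolist())
u,v=proj('scene',pts[2:3])[0].astype(int);x,y=proj('side',pts[2:3])[0].astype(int);print(u,v,x,y)
c=np.zeros((600,800,3),np.uint8)
c[:400,:400]=cv2.resize(a[v-25:v+25,u-25:u+25],(400,400),interpolation=cv2.INTER_CUBIC)
c[:400,400:]=cv2.resize(b[y-25:y+25,x-25:x+25],(400,400),interpolation=cv2.INTER_CUBIC)
c[400:,:400]=cv2.resize(im[0:192],(400,200)) if 0 else cv2.resize(im[:256],(400,200))
c[400:,400:656]=cv2.resize(a[130:280,170:362],(256,200))
for q,uu,vv,ox in((proj('scene',pts),u,v,0),(proj('side',pts),x,y,400)):
    for w in q[[0,2,4]]:cv2.circle(c,(int((w[0]-uu+25.5)*8+ox),int((w[1]-vv+25.5)*8)),3,(255,0,255),1)
cv2.imwrite(f'pics/m{k}.png',c[:,:,::-1]);plan([])
E
python3 look.py 4
```

```text
scene [[264.2, 152.9], [264.3, 157.1], [264.3, 160.6], [264.3, 164.1], [264.3, 168.5]]
side [[223.3, 148.3], [223.7, 152.2], [223.9, 155.4], [224.1, 158.6], [224.4, 162.6]]
264 160 223 155
t 13.83 at [ 0.5843 -0.071   0.1248] a -3.031 F [-0.15 -0.24  0.24] open 0.024
```

View pics/m4.png

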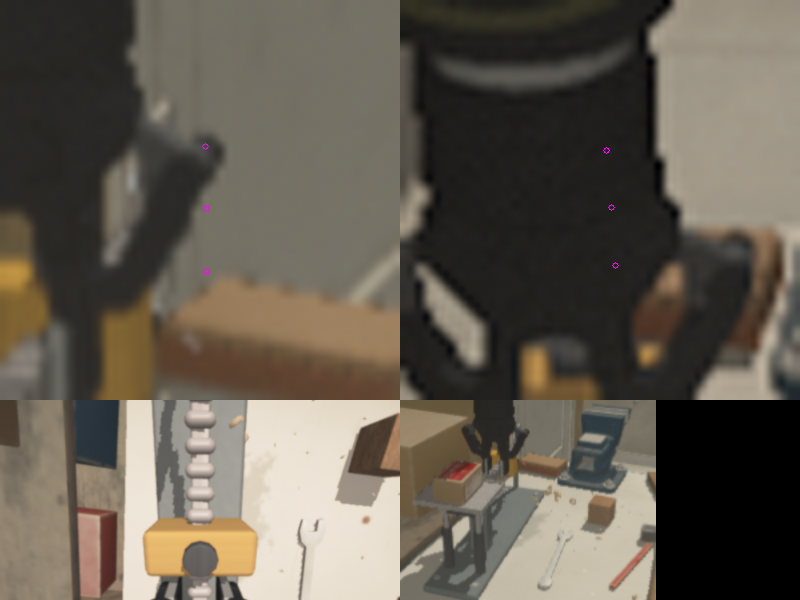

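The gripper hides the pointer in both fixed cameras. I'll read the tilt from the poise's apparent width in the wrist camera instead.

```bash
cat > tilt.py <<'E'
from h import *
import sys
def meas(im):
    hsv=cv2.cvtColor(im,cv2.COLOR_RGB2HSV)
    m=((hsv[...,0]>12)&(hsv[...,0]<28)&(hsv[...,1]>120)&(hsv[...,2]>90)).astype(np.uint8)
    n,l,s,_=cv2.connectedComponentsWithStats(m[:330,100:400]);k=1+np.argmax(s[1:,4]);m=(l==k)
    ws=[(y,np.flatnonzero(m[y])[[0,-1]]+100) for y in range(m.shape[0]) if m[y].sum()>20]
    return s[k],ws
def solve(im,o):
    s,ws=meas(im);W=np.array([w[1][1]-w[1][0]+1 for w in ws]);w=np.percentile(W,90)
    rows=[q[0] for q,v in zip(ws,W) if v>w-3]
    P=[.5737,.0156,.1115]
    def pts(d,T):
        L=[[x,-d*np.cos(T)+.026*np.sin(T)+e,.13+d*np.sin(T)+.026*np.cos(T)] for x in(-.03,.03) for e in(-.013,.013)]
        return proj('wrist',place(P,L),o)
    def f(q):
        p=pts(*q);return [abs(p[[2,3],0].mean()-p[[0,1],0].mean())-w,p[[0,2],1].mean()-rows[0]]
    q=least_squares(f,[.1,0]).x
    print('bbox',s,'w',w,'rows',rows[0],rows[-1],'d,notch,T',q.round(4),round((q[0]-.075)/.012+1,2))
if __name__=='__main__':
    if len(sys.argv)>1:
        solve(cv2.imread(sys.argv[1])[:,:,::-1],np.load(sys.argv[2],allow_pickle=True).item())
    else:
        o=r.get_obs();im=r.camera('wrist');cv2.imwrite('pics/wlast.png',im[:,:,::-1]);solve(im,o);print(o['time'])
E
python3 tilt.py pics/w3.png w3.npy; python3 tilt.py
```

```text
bbox [ 122  121   67   33 1639] w 66.0 rows 127 150 d,notch,T [ 0.0819 -0.0331] 1.57
bbox [  84  152  145   74 7913] w 143.0 rows 170 202 d,notch,T [ 0.1197 -0.0058] 4.73
13.8333
```

Emit:
arm_command(steps=[0,0,-2,0,0,0,-3,0,0,0,-3,0,0,0,-2,0,0,0,0,0])

```text
time: 14.3
tcp_pos: [0.5859, -0.0715, 0.2309]
ee_rot: [0.745, -0.667, 0.003, -0.003]
ft_force: [-0.2, -0.2, 0.5]
opening: 0.0236
grasp_force: 0.0
```

Emit:
arm_command(steps=[3.4,1.7,0,0,3.4,1.7,0,0,3.4,1.7,0,0,3.4,1.7,0,0,3.3,1.7,0,0])

```text
time: 14.72
tcp_pos: [0.5176, -0.2498, 0.2245]
ee_rot: [0.745, -0.667, -0.0, -0.0]
ft_force: [1.6, -0.5, -0.2]
opening: 0.0237
grasp_force: 0.0
```

Emit:
arm_command(steps=[0,0,3,0,0,0,3,0,0,0,2,0,0,0,1,0,0,0,0,0])

```text
time: 15.13
tcp_pos: [0.5172, -0.248, 0.1318]
ee_rot: [0.745, -0.667, -0.002, 0.001]
ft_force: [-0.2, 0.3, 0.7]
opening: 0.0239
grasp_force: 0.0
```

```bash
cat > ptr.py <<'E'
from h import *
import sys
k=sys.argv[1]
o=r.get_obs();im=r.camera('wrist');cv2.imwrite(f'pics/p{k}.png',im[:,:,::-1]);np.save(f'p{k}.npy',o,allow_pickle=True)
P=[.5737,.0156,.1115]
for h in(.15,.14,.13,.12,.11):print(h,proj('wrist',place(P,[[-.002,-.285,h],[.015,-.285,h],[.015,-.255,h]]),o).round(1).tolist())
plan([])
E
python3 ptr.py 5
```

```text
0.15 [[75.0, 200.0], [37.8, 200.1], [50.5, 258.4]]
0.14 [[87.5, 194.0], [53.0, 194.1], [64.0, 248.9]]
0.13 [[98.4, 188.9], [66.2, 188.9], [75.9, 240.6]]
0.12 [[107.9, 184.3], [77.7, 184.4], [86.3, 233.2]]
0.11 [[116.3, 180.3], [87.9, 180.4], [95.6, 226.7]]
t 15.18 at [ 0.5181 -0.2484  0.1342] a -3.03 F [ 0.01 -0.33  0.16] open 0.024
```

View pics/p5.png

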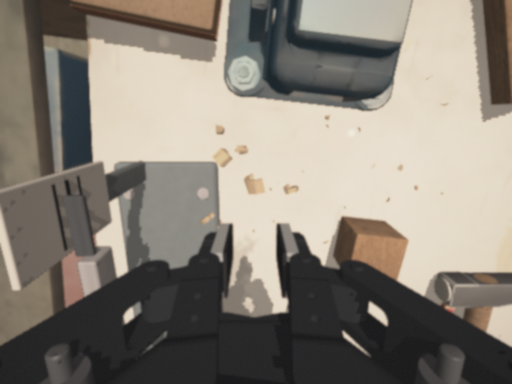

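The view shows the plate at (0–108,165–290) with its lines near (55–80,180). The pointer blade runs from (90,250) up to about (72,195), left of the level position (98,189). I'll check the intensity profile.

```bash
python3 - <<'E'
import cv2
g=cv2.imread('pics/p5.png',0)
for y in range(176,244,6):print(y,' '.join('%3d'%v for v in g[y,36:116:2]))
E
```

```text
176 122 120 108 103 119 131 144 144 141 133 122 113 107 105 100 102 104 104 104 103  85  66  97 105 105 105 105 104 105 105 106 106 106 105 101  71  59  58  60  64
182 122 114 107 105 103 103 103 103 102 102 103 104  98 100  71  32  51  84  91  98  94  49  70 102 104 105 105 105 105 104 105 105 106 105 105  82  57  53  55  55
188 103 102 103 103 104 103 103  99  62  43  92 104 104 104  95  49  30  69  88  87  87  67  46  84  97 103 105 105 105 105 105 105 105 106 106  98  63  57  59  62
194 102 102 103 103 103 103 103 102  89  43  61  90  95 100 100  77  45  54  78  89  92  87  57  64  83  87  88  92 103 105 106 106 105 106 104 102  77  57  54  54
200 102 102 103 103 103 103 103 103 101  71  36  69  87  85  87  89  87  89  86  86  88  89  87  75  55  73 101 105 105 105 105 104 105 105 104 104  96 110 166 206
206 102 102 103 103 103 102 103 103 103  94  52  48  89  91  90  88  89  89  87  86  87  88  89  86  66  57  93 104 105 105 104 104 105 105 104 105 123 195 217 218
212 103 102 103 103 103 103 104 103 104 103  81  39  73 103 103  91  89  89  88  87  86  86  88  88  78  57  63  86 
[... 167 characters left out ...]
  88  88  89  92  98 102 104 104 128 201 218
224 103 102 103 102 103 103 102 104 103 103 103  90  45  56  85  87  84  88  89  90  87  86  86  88  89  83  62  66  99 104 104 102  94  88  90 110 163 205 217 218
230 102 102 103 103 102 102 103 103 103 103 104 101  72  41  85 103 103  91  90  88  88  87  85  88  89  88  76  54  70  87  91 111 162 204 217 218 217 217 217 217
236 101 102 102 103 103 102 103 104 103 103 103 102  94  52  54  94  99  97  89  90  90  88  86  86  88  89  86  67  77 135 197 218 218 217 218 217 217 218 217 217
242 102 103 102 102 102 103 103 103 102 103 103 104 103  82  39  65  86  87  84  89  89  90  87  86  86  88  89  79  61 106 174 216 218 218 218 218 217 217 217 217
```

```bash
python3 - <<'E'
import cv2,numpy as np
a=cv2.imread('pics/p5.png')[155:275,0:150]
b=np.clip((a.astype(float)-30)*2.2,0,255).astype(np.uint8)
cv2.imwrite('pics/z5.png',cv2.resize(b,(750,600),interpolation=cv2.INTER_CUBIC))
E
```

```text
(no output)
```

View pics/z5.png

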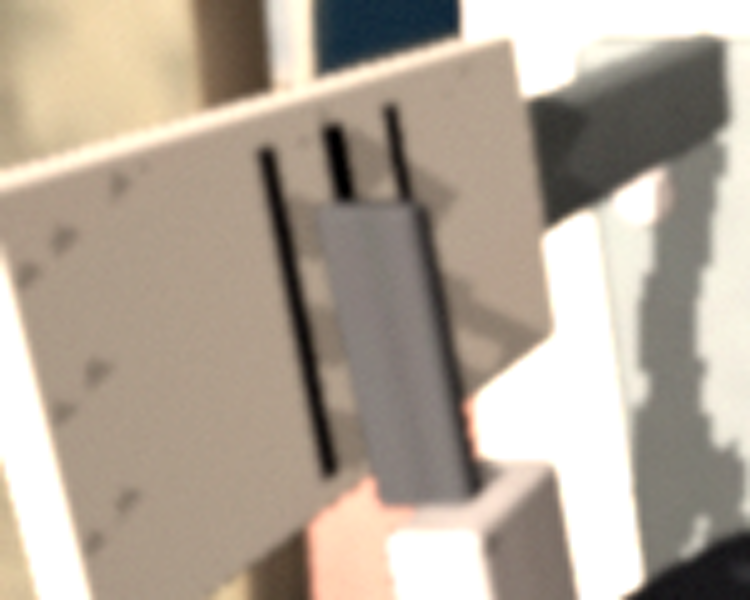

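The zoom shows the pointer's top face spanning x 64–84 with its tip at row 196, which is between the thick line and the upper thin line once parallax is removed. By my projection it sits about 14 mm high, so one more notch outward should bring it to roughly +3 mm.

Emit:
arm_command(steps=[0,0,-2,0,0,0,-3,0,0,0,-3,0,0,0,-2,0,0,0,0,0])

```text
time: 15.6
tcp_pos: [0.5205, -0.2494, 0.2434]
ee_rot: [0.745, -0.667, 0.006, -0.002]
ft_force: [0.3, 0.7, 0.3]
opening: 0.0237
grasp_force: 0.0
```

Emit:
arm_command(steps=[-3.4,-1.7,0,0,-3.4,-1.7,0,0,-3.4,-1.7,0,0,-3.4,-1.7,0,0,-3.3,-1.7,0,0])

```text
time: 16.02
tcp_pos: [0.5851, -0.0691, 0.2369]
ee_rot: [0.745, -0.667, 0.001, -0.001]
ft_force: [1.1, 0.3, -0.7]
opening: 0.024
grasp_force: 0.0
```

Emit:
arm_command(steps=[0,0,0,0,0,0,0,0,0,0,0,0,0,0,0,0,0,0,0,0])

```text
time: 16.43
tcp_pos: [0.5842, -0.072, 0.2355]
ee_rot: [0.745, -0.667, 0.0, -0.0]
ft_force: [-0.0, -0.6, 1.3]
opening: 0.0237
grasp_force: 0.0
```

Descend 11 cm, then nudge.

Emit:
arm_command(steps=[0,0,3,0,0,0,3.5,0,0,0,2.5,0,0,0,1.4,0,0,0,0.6,0])

```text
time: 16.85
tcp_pos: [0.5827, -0.072, 0.1218]
ee_rot: [0.745, -0.667, -0.002, 0.001]
ft_force: [-1.1, -0.1, -1.4]
opening: 0.0237
grasp_force: 0.0
```

Emit:
arm_command(steps=[0,0,0,0,0,0,0,0,0.2,0,0,0,0.2,0,0,0,0.2,0,0,0])

```text
time: 17.27
tcp_pos: [0.5855, -0.0772, 0.1261]
ee_rot: [0.745, -0.667, 0.001, -0.001]
ft_force: [0.7, 0.7, 0.1]
opening: 0.0239
grasp_force: 0.0
```

Emit:
arm_command(steps=[0.2,0,0,0,0.2,0,0,0,0.2,0,0,0,0.2,0,0,0,0,0,0,0])

```text
time: 17.68
tcp_pos: [0.5858, -0.0835, 0.1239]
ee_rot: [0.745, -0.667, -0.001, -0.001]
ft_force: [0.0, 5.6, -1.9]
opening: 0.0241
grasp_force: 2.8
```

Emit:
arm_command(steps=[0.15,0,0,0,0.15,0,0,0,0.15,0,0,0,0.1,0,0,0,0,0,0,0])

```text
time: 18.1
tcp_pos: [0.5865, -0.0911, 0.1251]
ee_rot: [0.745, -0.667, 0.0, 0.0]
ft_force: [-0.1, -1.0, -0.2]
opening: 0.0239
grasp_force: 0.0
```

Emit:
arm_command(steps=[-0.4,0,0,0,-0.4,0,0,0,-0.4,0,0,0,0,0,0,0,0,0,0,0])

```text
time: 18.52
tcp_pos: [0.5851, -0.0781, 0.1249]
ee_rot: [0.745, -0.667, 0.0, -0.0]
ft_force: [-0.3, 0.2, 1.0]
opening: 0.0242
grasp_force: 0.0
```

Emit:
arm_command(steps=[0,0,-2,0,0,0,-3,0,0,0,-3,0,0,0,-3,0,0,0,0,0])

```text
time: 18.93
tcp_pos: [0.587, -0.0793, 0.2427]
ee_rot: [0.745, -0.667, 0.004, -0.003]
ft_force: [-0.6, -0.7, 1.7]
opening: 0.0236
grasp_force: 0.0
```

Emit:
arm_command(steps=[3.2,1.7,0,0,3.2,1.7,0,0,3.2,1.7,0,0,3.2,1.7,0,0,3.3,1.7,0,0])

```text
time: 19.35
tcp_pos: [0.5176, -0.2492, 0.2349]
ee_rot: [0.745, -0.667, 0.0, -0.0]
ft_force: [0.3, -0.0, 0.2]
opening: 0.0235
grasp_force: 0.0
```

Emit:
arm_command(steps=[0,0,3,0,0,0,3,0,0,0,3,0,0,0,1,0,0,0,0,0])

```text
time: 19.77
tcp_pos: [0.5168, -0.2475, 0.1315]
ee_rot: [0.745, -0.667, -0.003, 0.001]
ft_force: [-0.5, 0.1, -0.5]
opening: 0.024
grasp_force: 0.0
```

Emit:
arm_command(steps=[0,0,0,0,0,0,0,0,0,0,0,0,0,0,0,0,0,0,0,0])

```text
time: 20.18
tcp_pos: [0.519, -0.2478, 0.136]
ee_rot: [0.745, -0.667, 0.001, -0.0]
ft_force: [-0.3, 0.3, -0.6]
opening: 0.024
grasp_force: 0.0
```

```bash
python3 ptr.py 6; python3 - <<'E'
import cv2,numpy as np
a=cv2.imread('pics/p6.png')[155:275,0:150]
b=np.clip((a.astype(float)-30)*2.2,0,255).astype(np.uint8)
cv2.imwrite('pics/z6.png',cv2.resize(b,(750,600),interpolation=cv2.INTER_CUBIC))
E
```

```text
0.15 [[84.9, 197.0], [49.2, 197.0], [60.7, 253.6]]
0.14 [[96.4, 191.5], [63.2, 191.5], [73.2, 244.8]]
0.13 [[106.5, 186.7], [75.5, 186.7], [84.3, 237.0]]
0.12 [[115.4, 182.5], [86.2, 182.5], [94.0, 230.0]]
0.11 [[123.3, 178.7], [95.8, 178.7], [102.7, 223.9]]
t 20.23 at [ 0.5188 -0.2478  0.1356] a -3.03 F [-0.35 -0.09  0.1 ] open 0.0237
```

View pics/z6.png

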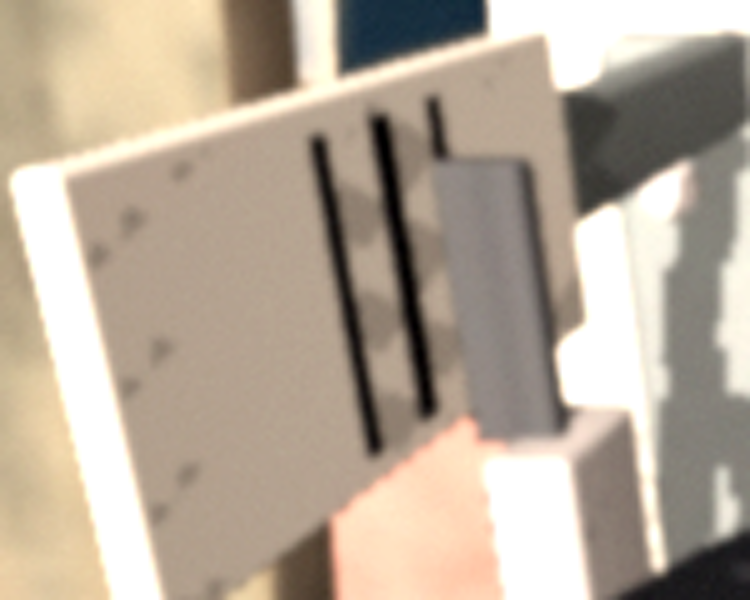

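The zoom shows thin/thick/thin lines at x 64, 77 and 89 (row 187), and the pointer tip at x 87–105, row 186. The parallax needs a proper fit, so I'll use the plate corners and lines to calibrate and then solve the tilt in both pictures.

```bash
python3 - <<'E'
from h import *
Z=lambda q:np.array(q,float)/5+[0,155]-.4
D={'5':dict(c=[[515,42]],cl=[[.015,-.294,.09]],l=[[268,160,.14],[325,455,.14],[335,140,.13],[345,185,.13],[393,115,.12],[402,180,.12]],t=[[322,206],[418,206]]),
   '6':dict(c=[[545,42],[68,182]],cl=[[.015,-.294,.09],[.015,-.294,.17]],l=[[320,150,.14],[372,440,.14],[381,125,.13],[427,405,.13],[435,105,.12],[441,145,.12]],t=[[437,159],[526,159]])}
P=np.array([.5737,.0156,.1115])
for k,d in D.items():
    o=np.load(f'p{k}.npy',allow_pickle=True).item()
    n=len(d['l'])
    def f(q):
        oo=dict(o);oo['tcp_pos']=np.array(o['tcp_pos'])+q[:3]
        T,w=q[3:5]
        L=list(d['cl'])+[[.015,q[6+i],l[2]] for i,l in enumerate(d['l'])]+[[s*w,-.285*np.cos(T),.13+.285*np.sin(T)+.00175] for s in(1,-1)]
        m=Z(d['c']+[l[:2] for l in d['l']]+d['t'])
        p=place(P+[0,0,q[5]],L)
        return np.concatenate([(proj('wrist',p,oo)-m).ravel(),q[:3]/.002,[q[5]/.01,(w-.005)/.0005]])
    s=least_squares(f,[0,0,0,0,.005,0]+[-.27]*n)
    J=np.linalg.inv(s.jac.T@s.jac)
    print(k,'off mm',(s.x[:3]*1000).round(1),'T',s.x[3].round(4),'+-',np.sqrt(J[3,3]).round(4),'tip mm',(285*s.x[3]).round(1),'w',s.x[4].round(4),'yaw',s.x[5].round(3),'res',f(s.x)[:2*(len(d['c'])+n+2)].round(1))
E
```

```text
5 off mm [-0.1  0.2  3.4] T 0.0567 +- 0.0021 tip mm 16.2 w 0.0047 yaw 0.006 res [ 0.5 -3.7 -0.2  0.   0.5 -0.1 -0.5  0.1 -0.7  0.1 -0.9  0.2 -0.3  0.1
  0.4  1.3  1.   1.2]
6 off mm [-0.1 -0.9  4.9] T 0.0143 +- 0.0026 tip mm 4.1 w 0.0049 yaw 0.009 res [ 1.1 -3.2 -0.8 -2.  -0.4  0.1  0.6 -0.1 -0.8  0.1  0.3 -0.1 -1.1  0.2
 -0.9  0.2  1.1  2.5  1.3  2.3]
```

```bash
python3 - <<'E'
from rig import r
print(r.sign_off())
E
```

```text
the job is handed in; nothing more can be done
None
```

I handed the job in: the carton stands upright on the pan, and the poise is four notches out from its start. The beam, swinging free, rests with its pointer about 4 mm above the centre mark, inside the two outer lines; the next notch would have put it about 7 mm below.

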